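Clear the ship's office desk at the end of the watch

TASK

Clear the desk at the end of the watch by putting each of the five things where it belongs: the marker and the eraser lie flat, next to each other, in the whiteboard tray, the radio stands fully down in its charger, and the stamp stands upright on the ink pad. Hang the rinsed cup, still mouth down, on the leaning draining peg so that it seats on the peg's tip. Leave everything released and at rest.

Things in the scene. Friction and masses are not known exactly. Their poses are not given: they have to be found in the camera images.
- radio_center (a point): two-way radio standing upright on the desk: black box 34 (x) x 58 (y) x 105 mm high with a round stub antenna (12 mm thick, 35 mm high, at y = +19 mm) and a low knob (12 mm high, at y = -17 mm) on top, 140 mm high in all. Point at the centre of the box, 52.5 mm above its underside. z up. 0.26 kg or so.
- cup_center (a point): steel tumbler without handle, standing mouth down: 85 mm high, outside 68 mm across at the rim (below) and 56 mm across at its closed bottom (on top), wall 3 mm, bottom 4 mm thick. Point on its axis half-way up, 42.5 mm above the rim. z points up, from the mouth to the closed bottom. 0.13 kg or so.
- stamp_center (a point): turned wooden hand stamp standing upright, 80 mm high: round foot 40 mm across and 20 mm high, thin neck (14 mm), round knob 28 mm across from 54 to 72 mm above the underside, narrowing above that to 16 mm at the top. Point on its axis half-way up, 40 mm above the underside. z up. 0.07 kg or so.
- marker_center (a point): chunky flat-sided whiteboard marker lying flat: 130 (x, long) x 26 (y) x 16 mm high, white with a black cap at the +x end. Point at its centre, 8 mm above its underside. z up. 0.03 kg or so.
- eraser_center (a point): whiteboard eraser lying felt down: grey block 105 (x, long) x 48 (y) x 34 mm high. Point at its centre, 17 mm above its underside. z up. 0.07 kg or so.
- tray: whiteboard tray, fixed: shallow aluminium tray, inside 150 (x, long) x 130 (y) mm, floor 3 mm above the desk, lip 8 mm above the floor and 3 mm thick. Origin at the centre of its underside, on the desk; z up. Marker and eraser both fit lengthwise side by side, e.g. the marker's centre at y = -35 mm and the eraser's at y = +28 mm.
- charger: radio charger, fixed: grey plastic block with an upright open pocket (black floor), inside 50 (x) x 74 (y) mm, its floor 12 mm and its rim 45 mm above the desk, walls 6 mm; a low 20 mm high step with two small lamps sticks out 30 mm at -x. Origin under the centre of the pocket, on the desk; z up. The radio stands in it with its x along the charger's x, either way round.
- inkpad: ink pad, fixed: open dark steel tin, inside 80 (x) x 110 (y) mm with a near-black pad as its floor 6 mm above the desk; rim 14 mm above the desk, 3 mm thick. Origin at the centre of its underside, on the desk; z up.
- peg_tip (a point): top of the draining peg, fixed: white, 14 mm thick, round end, on a square steel drip tray (130 mm, rim 12 mm high). It leans 15 degrees from vertical, its tip towards this frame's +x (z up); point 116 mm above the desk. A cup lowered upright, its axis 7 mm to the -x of this point, clears the peg by 10 mm all round; seated, its inner bottom rests on the tip (cup centre 38 mm below).

How it is judged:
By the outcome, as a careful person would: the job done as asked, in the order asked, and still so for the second after the job is handed in, with the robot touching nothing.
It also fails if it takes over 138 s, if anything falls off the work surface, if the arm or the gripper's body presses on something with over 40 N, if the wrist force passes 120 N, or if a joint passes its speed limit or range.

ROBOT

A 6-joint arm with a two-finger parallel gripper is mounted at the origin on the work surface. World frame = base frame: x ahead of the robot, y to its left, z up, the work surface at z = 0. Lengths are in m, angles in rad, forces in N, time in s.
With the tool pointing down it reaches from about 0.35 to 0.975 m from the base axis. Payload 4.9 kg.
Tool frame: the origin (TCP) lies on the front face of the gripper's body, between the roots of the fingers; the fingertips stand ctrl.finger_overhang ahead of it and the grasp point (between the pads) lies 54 mm ahead of it (ctrl.finger_overhang is the distance from the TCP to the fingertips, in m); z points along the fingers, y is the line along which they close (so a half turn about z gives the same grasp; the last joint's range is limited). The gripper opens to 85 mm and grips with 20 to 120 N. Pads are 22 mm wide; open, the fingers measure 114 mm over their backs; the gripper's body (76 mm by 85 mm) begins 54 mm behind the grasp point. The pads swing forward as they close: fully open they stand 13 mm farther back than shut.
Start: joints at [1.174, 0.053, 1.613, -0, 1.476, -0.119], TCP at [0.171, 0.601, 0.304] pointing down, gripper open.
Joint ranges: [-3.01, 3.01], [-1.01, 2.22], [0.06, 2.58], [-1.02, 4.17], [0.09, 2.62], [-3.14, 3.14]. Speed limits (rad/s): [2.57, 2.57, 3.14, 3.14, 3.14, 3.14].

INTERFACE

Orientations are given as a rotation vector (axis times angle).
In Python, from station import ctrl, vision gives the robot as it stands. The module is installed in compiled form; this text tells all that it offers.
- The arm moves only by the tool drive_tool, never from a script. Its argument "rows" is a list of rows, each a list of 2 entries, a list of its own where there are three numbers: the shift along the tool's x, y, z in m, then the turn about the tool's z in rad. A call has 1 to 10 rows; each row shifts and turns the commanded pose from where the row before left it, along the tool's axes as they then stand; what a row does not reach is not made up. A row lasts 1/10 s, in which the tool goes at most 50 mm and 8.59 degrees, less where a joint would pass 70% of its speed; a pose out of reach is approached as far as the arm can. A call with a gripper value outside its range is refused whole. "jaw" is the closure, from 0 (fully open) to 1 (shut), set as the call begins (left out, the last holds). The fingers move at their own pace and stop on an object; "grip_force" is the grip in N (left out, the last holds). Time passes only in rows, so rows that do not move let the fingers close. It gives the time, the measured TCP pose, the force, the opening and the grip force at its end, in the units of the state.
- ctrl.get_obs(): the state, without advancing time (a new reading comes with each control period).
- vision.get_image(name): name is "scene" or "top" or "wrist"; returns a dict with "image" (420x560x3 uint8, blue, green, red), "vertical_fov" (degrees; the focal length in pixels is half the picture's height over the tangent of half this angle, whatever the lens; pixels are square), "cx", "cy" (the principal point, pixels), "R" (3x3) and "t" (3): a world point X has camera coordinates R X + t. Camera axes: x right, y down, z forward; pixel columns grow to the right and rows downward; lengths in m; the calibration is good to about 2 mm. A picture is of the moment at which its call begins. There is no depth.
- ctrl.finish_job(): hands the job in; it is judged then, once.
The state is a dict: "t": time; "q": joint angles; "dq": joint speeds; "effort": joint torques, N m; "tool_pos": TCP position; "tool_rot": TCP orientation; "contact_force": force on the tool from outside, world axes, zero at the start; "wrist_torque": the same for the moment, N m; "opening": finger opening in m; "grip_force": force on a finger pad.
Only numpy, scipy, OpenCV 4.12 (cv2) and the standard library are available. Lean on these libraries where they do the work, as an engineer would, in place of code of your own. Each camera call takes 0.05 s, during which the arm holds its last target. There are 200 camera calls.

## Working session

There is one attempt and no reset: what is moved stays moved. The work goes in short steps, Python scripts to look and compute and a tool call to move; the robot and the scene stay as the last step left them, time stands still between calls to the robot, and variables do not carry over. Pictures are saved under pics/ and viewed, at most 14 in all, crops included, and the job is handed in when it is done.

Besides the shell and the picture viewer there is one more tool, called as name(argument=value, ...) on one line, values as JSON. drive_tool: Moves the arm, as the interface text tells. Its arguments: {"type":"object","properties":{"rows":{"type":"array","items":{"type":"array"}},"jaw":{"type":"number"},"grip_force":{"type":"number"}},"required":["rows"]}

```bash
mkdir -p pics
python3 - <<'E'
from station import ctrl, vision
import cv2,numpy as np
o=ctrl.get_obs()
print({k:np.round(v,3).tolist() for k,v in o.items()}, ctrl.finger_overhang)
for n in("scene","top"):
    d=vision.get_image(n); cv2.imwrite(f"pics/{n}0.png",d["image"])
    print(n,d["vertical_fov"],d["cx"],d["cy"],np.round(d["R"],3).tolist(),np.round(d["t"],3).tolist())
E
```

```text
{'t': 0.0, 'q': [1.174, 0.053, 1.614, -0.0, 1.476, -0.119], 'dq': [-0.0, 0.0, 0.001, 0.001, 0.0, -0.001], 'effort': [-0.003, -39.368, -37.017, -0.0, 0.007, 0.0], 'tool_pos': [0.171, 0.601, 0.303], 'tool_rot': [-0.435, -3.111, 0.003], 'contact_force': [0.337, 0.003, -0.495], 'wrist_torque': [-0.041, -0.02, 0.025], 'grip_force': 0.0, 'opening': 0.086} 0.0726
scene 43.40822272703558 276.94967254289037 215.55192228053735 [[-0.263, 0.965, -0.003], [0.819, 0.222, -0.529], [-0.51, -0.141, -0.849]] [0.129, -0.349, 1.586]
top 47.43506801524615 284.4870257747523 205.6251552246266 [[-0.021, -1.0, -0.005], [-0.989, 0.022, -0.143], [0.143, 0.002, -0.99]] [0.001, 0.481, 1.15]
```

View pics/top0.png

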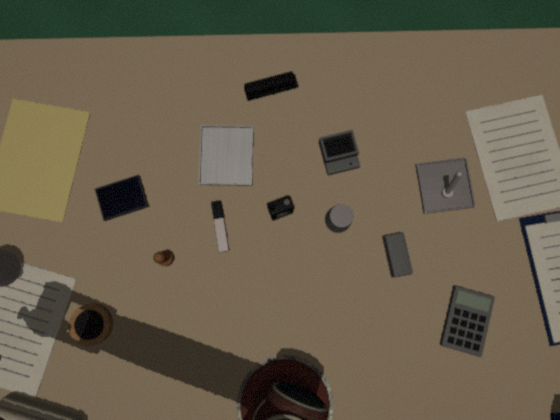

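View pics/scene0.png

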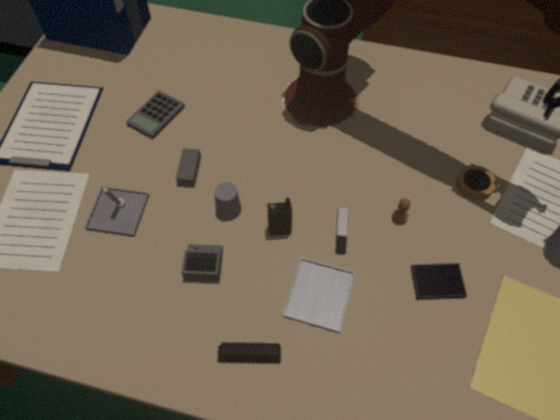

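Top view: the marker is at (220,226) with its cap up-image, the eraser at (398,254), radio (281,207), cup (340,217), stamp (163,258). The tray is at (227,155), charger (340,150), ink pad (122,197) and peg (452,185). I'll crop in closer.

Run:
```python
import cv2
a=cv2.imread("pics/top0.png")[110:285,90:480]
a=cv2.convertScaleAbs(cv2.resize(a,None,fx=2,fy=2,interpolation=cv2.INTER_CUBIC),alpha=1.8)
cv2.imwrite("pics/topc.png",a)
b=cv2.imread("pics/scene0.png")[140:340,80:470]
b=cv2.convertScaleAbs(cv2.resize(b,None,fx=2,fy=2,interpolation=cv2.INTER_CUBIC),alpha=1.8)
cv2.imwrite("pics/scenec.png",b)
```

```text
(no output)
```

View pics/topc.png

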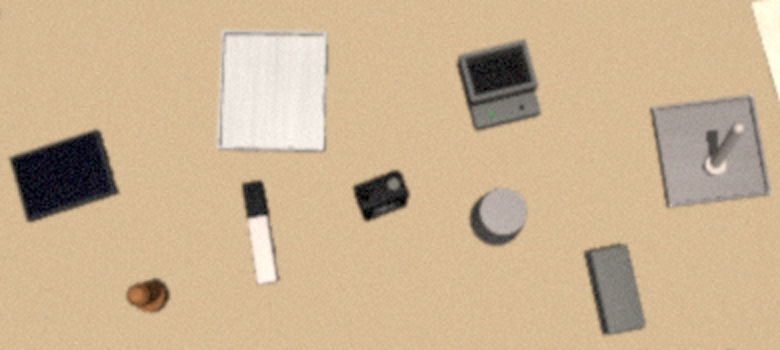

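View pics/scenec.png

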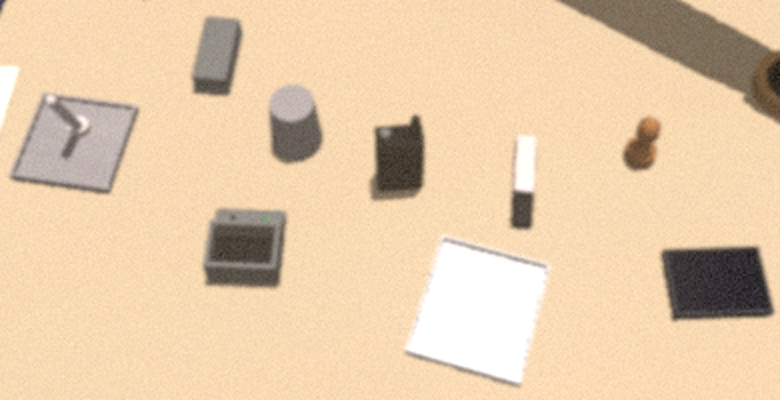

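```bash
cat > h.py <<'E'
from station import ctrl, vision
import cv2,numpy as np
from scipy.spatial.transform import Rotation as Rn
def cast(d,uv,z):
    uv=np.atleast_2d(np.array(uv,float)); f=210/np.tan(np.radians(d["vertical_fov"])/2)
    r=np.c_[(uv[:,0]-d["cx"])/f,(uv[:,1]-d["cy"])/f,np.ones(len(uv))]@d["R"]
    c=-np.array(d["R"]).T@d["t"]
    return c+r*((z-c[2])/r[:,2])[:,None]
def quad(P):
    P=P[:,:2]; e=np.roll(P,-1,0)-P
    s=np.linalg.norm(e,axis=1); a=np.degrees(np.arctan2(e[:,1],e[:,0]))
    return np.round(P.mean(0)*1000,1),np.round(s*1000),np.round(a,1)
def move(o,tgt,yaw=None):
    """remaining shift in tool axes for TCP target; o=obs; yaw = wanted direction (deg) of tool y, mod 180"""
    R=Rn.from_rotvec(o["tool_rot"]).as_matrix()
    s=R.T@(np.array(tgt)-o["tool_pos"]); t=0
    if yaw is not None:
        w=np.radians(yaw); v=R.T@np.array([np.cos(w),np.sin(w),0])
        t=np.arctan2(-v[0],v[1]); t=(t+np.pi/2)%np.pi-np.pi/2
    return np.round(s,4),round(float(t),3)
E
python3 - <<'E'
from h import *
d=vision.get_image("top")
F={"tray":(.011,[(222,31),(326,33),(325,151),(219,149)]),"charger":(.045,[(459,57),(524,42),(537,79),(474,97)]),
"ink":(.014,[(11,157),(98,131),(117,192),(29,220)]),"drip":(.012,[(652,106),(752,97),(767,192),(668,206)]),
"marker":(.016,[(243,184),(263,181),(277,281),(258,284)]),"eraser":(.034,[(592,249),(626,245),(643,327),(607,332)]),
"radio":(.105,[(354,187),(402,172),(408,188),(361,204)])}
g=lambda L:[(x/2-.25+90,y/2-.25+110) for x,y in L]
for n,(z,L) in F.items(): print(n,*quad(cast(d,g(L),z)))
for n,z,p in(("peg",.11,(738,128)),("pegbase",.0,(715,165)),("cup",.085,(503,212)),("stamptop",.08,(137,295)),("stampfoot",.02,(153,295))): print(n,np.round(cast(d,g([p]),z)*1000,1))
s=vision.get_image("scene");g=lambda L:[(x/2-.25+80,y/2-.25+140) for x,y in L]
for n,z,p in(("peg",.11,(50,100)),("pegbase",0,(80,125)),("cup",.085,(293,102)),("stamp",.06,(648,127)),("antenna",.14,(416,120))): print("sc",n,np.round(cast(s,g([p]),z)*1000,1))
print("radio",quad(cast(s,g([(376,127),(421,124),(423,157),(377,161)]),.105)))
w=vision.get_image("wrist");cv2.imwrite("pics/w0.png",w["image"])
R=Rn.from_rotvec(ctrl.get_obs()["tool_rot"]).as_matrix();c=-np.array(w["R"]).T@w["t"]
print(w["vertical_fov"],np.round(R,2).tolist(),"cam in tool",np.round(R.T@(c-ctrl.get_obs()["tool_pos"]),3),np.round(np.array(w["R"])@R,2).tolist())
E
```

```text
tray [619.2 137.5] [135. 155. 135. 156.] [-92.5 178.8  87.6  -1.2]
charger [ 632.1 -149. ] [84. 50. 82. 55.] [ -77.9 -163.5  105.    18.2]
ink [514.9 402.6] [114.  83. 115.  85.] [ -74.1 -162.   106.8   17.5]
drip [ 529.  -416.7] [129. 123. 127. 130.] [ -86.  -175.5   96.8    5.4]
marker [436.3 153.7] [ 25. 127.  24. 127.] [ -82.6 -172.3   97.7    8.4]
eraser [ 356.3 -284.3] [ 42. 101.  44. 102.] [ -84.5 -171.5   96.6    7.3]
radio [4.759e+02 1.000e-01] [59. 20. 58. 22.] [ -73.7 -161.   107.7   21.2]
peg [[ 536.4 -418.3  110. ]]
pegbase [[ 511.4 -426.2    0. ]]
cup [[ 446.7 -142.9   85. ]]
stamptop [[358.6 289.7  80. ]]
stampfoot [[360.7 285.9  20. ]]
sc peg [[ 534.7 -420.4  110. ]]
sc pegbase [[ 499.1 -427.4    0. ]]
sc cup [[ 444.6 -142.4   85. ]]
sc stamp [[349.1 289.6  60. ]]
sc antenna [[466.4  19.9 140. ]]
radio (array([479.3,   3.3]), array([54., 47., 54., 48.]), array([ 109.7,   17.4,  -69. , -162.8]))
71.9675779013066 [[-0.96, 0.27, -0.0], [0.27, 0.96, -0.0], [0.0, -0.0, -1.0]] cam in tool [ 0.067 -0.001 -0.07 ] [[0.0, 1.0, 0.0], [-0.96, 0.0, -0.26], [-0.26, -0.0, 0.96]]
```

Run:
```python
from h import *
print(move(ctrl.get_obs(),[.436,.154,.25],97.5))
```

```text
(array([-0.3771, -0.3571,  0.0536]), -0.409)
```

drive_tool(rows=[[[-0.0377,-0.0357,0.005],0],[[-0.0377,-0.0357,0.005],0],[[-0.0377,-0.0357,0.005],0],[[-0.0377,-0.0357,0.005],0],[[-0.0377,-0.0357,0.005],0],[[-0.0377,-0.0357,0.005],0],[[-0.0377,-0.0357,0.006],0],[[-0.0377,-0.0357,0.006],0],[[-0.0377,-0.0357,0.006],0],[[-0.0377,-0.0357,0.006],0]])

```text
t: 1.25
tool_pos: [0.4254, 0.1713, 0.2522]
tool_rot: [0.435, 3.11, 0.001]
contact_force: [0.8, 1.1, 0.1]
opening: 0.0852
grip_force: 0.0
```

drive_tool(rows=[[[0,0,0],-0.137],[[0,0,0],-0.136],[[0,0,0],-0.136],[[0,0,0],0],[[0,0,0],0]])

```text
t: 1.75
tool_pos: [0.4248, 0.1732, 0.2521]
tool_rot: [0.202, -3.135, 0.0]
contact_force: [0.1, -0.1, -0.3]
opening: 0.0854
grip_force: 0.0
```

Run:
```python
from h import *
w=vision.get_image("wrist");cv2.imwrite("pics/w1.png",w["image"]);np.save("w1.npy",w)
o=ctrl.get_obs();print(o["t"],o["tool_pos"],o["opening"],move(o,[.436,.154,.079],97.5))
```

```text
1.8 [0.42477098 0.17324321 0.25216978] 0.08532151150733712 (array([-0.0087, -0.0205,  0.1732]), -0.002)
```

View pics/w1.png

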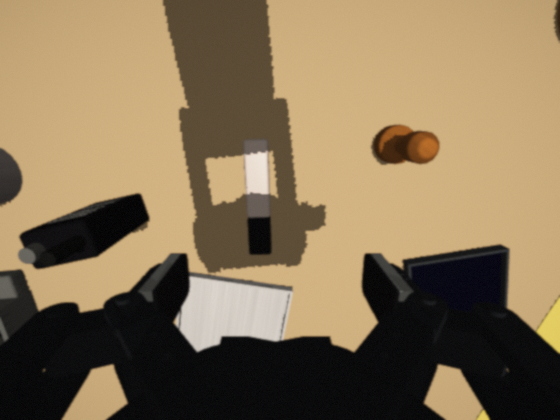

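The marker runs from (257,141) to (260,254), slightly left of the jaw centre. The stamp is at (395,143) and the ink pad's near corners are at (404,262) and (508,247).

Run:
```python
from h import *
d=np.load("w1.npy",allow_pickle=True).item()
print("marker",quad(cast(d,[(246,141),(268,141),(271,254),(249,254)],.016)))
print("stampfoot",cast(d,[(393,144)],.02),"knob",cast(d,[(424,147)],.063))
print("ink edge",quad(cast(d,[(404,262),(508,247)],.014)), "tray edge",quad(cast(d,[(190,274),(292,289)],.011)))
o=ctrl.get_obs();m=cast(d,[(246,141),(268,141),(271,254),(249,254)],.016).mean(0)
print(move(o,[m[0],m[1],.079],97.5))
```

```text
marker (array([435.3, 155.2]), array([ 23., 127.,  25., 127.]), array([  97.4,    8.6,  -82.6, -172.6]))
stampfoot [[0.35754521 0.28477834 0.02      ]] knob [[0.35669212 0.2952288  0.063     ]]
ink edge (array([470.3, 388.3]), array([119., 119.]), array([106.6, -73.4])) tray edge (array([538.8, 145.9]), array([123., 123.]), array([ 88.1, -91.9]))
(array([-0.0081, -0.0193,  0.1732]), -0.002)
```

drive_tool(rows=[[[-0.004,-0.0095,0.03],0],[[-0.004,-0.0095,0.03],0],[[0,0,0.04],0],[[0,0,0.04],0],[[0,0,0.02],0],[[0,0,0.01],0],[[0,0,0.004],0],[[0,0,0],0]])

```text
t: 2.6
tool_pos: [0.4358, 0.1556, 0.0788]
tool_rot: [-0.205, 3.134, 0.0]
contact_force: [-0.4, 1.0, 0.3]
opening: 0.0855
grip_force: 0.0
```

drive_tool(rows=[[[0,0,0],0],[[0,0,0],0],[[0,0,0],0],[[0,0,0],0],[[0,0,0],0],[[0,0,0],0],[[0,0,0],0],[[0,0,0],0],[[0,0,0],0],[[0,0,0],0]], jaw=1, grip_force=25)

```text
t: 3.6
tool_pos: [0.4359, 0.1555, 0.0789]
tool_rot: [-0.206, 3.134, 0.0]
contact_force: [-0.7, 0.3, 6.7]
opening: 0.0256
grip_force: 25.6
```

drive_tool(rows=[[[0,0,-0.01],0],[[0,0,-0.03],0],[[0,0,-0.03],0],[[0,0,-0.03],0],[[0,0,-0.03],0.1],[[0,0,-0.03],0.073],[[-0.02,-0.01,0],0],[[-0.025,-0.015,0],0],[[-0.02,-0.01,0],0],[[0,0,0],0]])

```text
t: 4.6
tool_pos: [0.5, 0.1165, 0.2384]
tool_rot: [0.069, 3.141, -0.001]
contact_force: [-0.8, 0.6, -0.3]
opening: 0.0251
grip_force: 24.9
```

Run:
```python
from h import *
w=vision.get_image("wrist");cv2.imwrite("pics/w2.png",w["image"]);np.save("w2.npy",w)
o=ctrl.get_obs();print(o["t"],o["tool_pos"],o["opening"],o["contact_force"],move(o,[.618,.1115,.084],88.2))
```

```text
4.65 [0.49894665 0.11716703 0.23802355] 0.025309583226653807 [ 0.6634869   0.53144667 -0.65230949] (array([-0.1194, -0.0005,  0.1539]), -0.012)
```

View pics/w2.png

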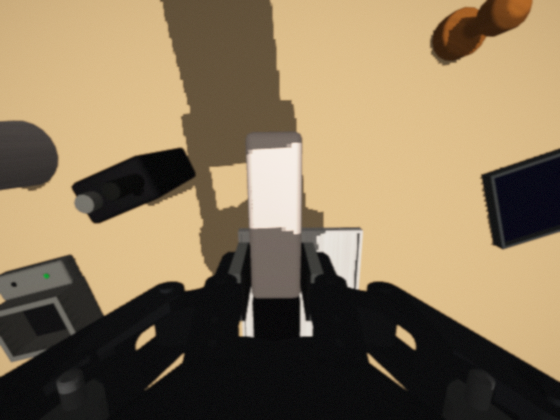

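The marker is held square. The tray's near edge runs from about (240,229) to (362,229), and the charger step and rim are at lower left.

Run:
```python
from h import *
d=np.load("w2.npy",allow_pickle=True).item()
e=cast(d,[(240,229),(362,229)],.011);print("tray edge",e,quad(e))
print("ink",cast(d,[(485,176),(497,247)],.014))
m=cast(d,[(247,135),(302,135)],.12); print("marker end (approx)",m.mean(0))
```

```text
tray edge [[0.53643555 0.07542674 0.011     ]
 [0.54210782 0.20816024 0.011     ]] (array([539.3, 141.8]), array([133., 133.]), array([ 87.6, -92.4]))
ink [[0.48881874 0.331026   0.014     ]
 [0.56824335 0.35577694 0.014     ]]
marker end (approx) [0.43680486 0.11787789 0.12      ]
```

drive_tool(rows=[[[-0.03,0,0],-0.01],[[-0.03,0,0],0],[[-0.03,0,0.03],0],[[-0.029,0.001,0.03],0],[[0,0,0.03],0],[[0,0,0.03],0],[[0,0,0.02],0],[[0,0,0.01],0],[[0,0,0.005],0],[[0,0,0],0]])

```text
t: 5.65
tool_pos: [0.6176, 0.1149, 0.0835]
tool_rot: [0.049, 3.141, 0.0]
contact_force: [-0.4, 0.3, -0.7]
opening: 0.0252
grip_force: 24.9
```

drive_tool(rows=[[[0,-0.001,0.0015],0],[[0,0,0],0],[[0,0,0],0]])

```text
t: 5.95
tool_pos: [0.6182, 0.1136, 0.0827]
tool_rot: [0.05, 3.14, 0.0]
contact_force: [-0.0, -0.4, 0.3]
opening: 0.0255
grip_force: 24.9
```

drive_tool(rows=[[[0,0,0],0],[[0,0,0],0],[[0,0,0],0],[[0,0,0],0]], jaw=0.5)

```text
t: 6.35
tool_pos: [0.6177, 0.1136, 0.0817]
tool_rot: [-0.05, -3.141, 0.0]
contact_force: [0.0, -0.5, -0.2]
opening: 0.0426
grip_force: 0.0
```

drive_tool(rows=[[[0,0,-0.01],0],[[0,0,-0.03],0],[[0,0,-0.04],0],[[0,0,-0.04],0],[[0,0,-0.04],0]])

```text
t: 6.85
tool_pos: [0.6175, 0.1136, 0.244]
tool_rot: [0.05, 3.141, 0.0]
contact_force: [0.5, -0.0, -0.5]
opening: 0.0428
grip_force: 0.0
```

Run:
```python
from h import *
o=ctrl.get_obs();print(o["t"],o["tool_pos"],o["opening"],move(o,[.356,-.284,.25],97))
```

```text
6.85 [0.61749709 0.11364854 0.24404385] 0.042829275554943175 (array([ 0.2488, -0.4057, -0.0061]), -0.154)
```

drive_tool(rows=[[[0.025,-0.0407,0],0],[[0.025,-0.0407,0],0],[[0.025,-0.0407,0],0],[[0.025,-0.0407,0],0],[[0.025,-0.0407,0],0],[[0.025,-0.0407,0],0],[[0.025,-0.0407,0],0],[[0.025,-0.0407,0],0],[[0.025,-0.0407,0],0],[[0.025,-0.04,0],0]], jaw=0)

```text
t: 7.85
tool_pos: [0.3536, -0.2859, 0.2428]
tool_rot: [0.05, 3.14, -0.002]
contact_force: [1.0, -0.0, 0.2]
opening: 0.0851
grip_force: 0.0
```

drive_tool(rows=[[[0,0,0],-0.077],[[0,0,0],-0.077],[[0,0,0],0],[[0,0,0],0]])

```text
t: 8.25
tool_pos: [0.355, -0.2845, 0.2422]
tool_rot: [-0.189, 3.135, -0.001]
contact_force: [-0.9, -0.8, -0.7]
opening: 0.0852
grip_force: 0.0
```

Run:
```python
from h import *
w=vision.get_image("wrist");cv2.imwrite("pics/w3.png",w["image"]);np.save("w3.npy",w)
o=ctrl.get_obs();print(o["t"],o["tool_pos"],o["opening"],move(o,[.356,-.284,.08],97))
```

```text
8.3 [ 0.355066   -0.2843545   0.24208172] 0.0852558356682935 (array([-0.0009,  0.0003,  0.1621]), -0.001)
```

View pics/w3.png

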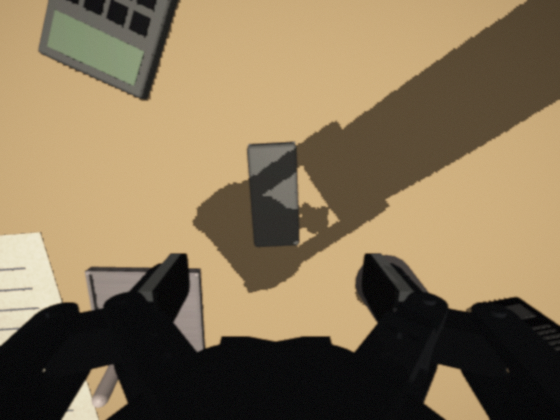

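The eraser's top face has corners (248,146), (295,143), (300,243) and (254,246), roughly under the jaws. The drip tray's near edge runs from (88,270) to (200,270), and the peg tip shows near (110,385).

Run:
```python
from h import *
d=np.load("w3.npy",allow_pickle=True).item()
m=cast(d,[(248,146),(295,143),(300,243),(254,246)],.034);print(quad(m))
print("drip",quad(cast(d,[(88,270),(200,270)],.012)))
o=ctrl.get_obs();c=m.mean(0);print(move(o,[c[0],c[1],.083],98.5))
```

```text
(array([ 352.9, -286.8]), array([ 44., 101.,  48., 102.]), array([ 100.5,   10.9,  -79. , -171. ]))
drip (array([ 461.5, -424.2]), array([128., 128.]), array([ 97., -83.]))
(array([ 0.0025, -0.0021,  0.1591]), -0.027)
```

drive_tool(rows=[[[0.001,-0.001,0.04],-0.01],[[0,0,0.04],-0.008],[[0,0,0.04],0],[[0,0,0.025],0],[[0,0,0.01],0],[[0,0,0.003],0],[[0,0,0],0]])

```text
t: 9.0
tool_pos: [0.3547, -0.2861, 0.0846]
tool_rot: [-0.22, 3.133, -0.002]
contact_force: [0.6, 0.1, -0.2]
opening: 0.0854
grip_force: 0.0
```

drive_tool(rows=[[[0,0,0],0],[[0,0,0],0],[[0,0,0],0],[[0,0,0],0],[[0,0,0],0],[[0,0,0],0],[[0,0,0],0],[[0,0,0],0]], jaw=1, grip_force=25)

```text
t: 9.8
tool_pos: [0.3547, -0.2865, 0.0852]
tool_rot: [-0.22, 3.132, -0.003]
contact_force: [-0.0, 1.3, 6.5]
opening: 0.0475
grip_force: 26.3
```

drive_tool(rows=[[[0,0,-0.01],0],[[0,0,-0.04],0],[[0,0,-0.04],0],[[0,0,-0.04],0],[[0,0,-0.03],0],[[0,0,0],0]])

```text
t: 10.4
tool_pos: [0.3555, -0.2873, 0.2499]
tool_rot: [-0.22, 3.127, -0.013]
contact_force: [0.7, -0.4, 0.4]
opening: 0.0475
grip_force: 26.2
```

Run:
```python
from h import *
o=ctrl.get_obs();print(o["t"],o["tool_pos"],o["opening"],move(o,[.5,.172,.24],88))
```

```text
10.4 [ 0.35554067 -0.28730863  0.24985207] 0.04749215555990262 (array([-0.2072,  0.4347,  0.0072]), 0.175)
```

drive_tool(rows=[[[-0.0207,0.0435,0],0],[[-0.0207,0.0435,0],0],[[-0.0207,0.0435,0],0],[[-0.0207,0.0435,0],0],[[-0.0207,0.0435,0],0],[[-0.0207,0.0435,0],0],[[-0.0207,0.0435,0],0],[[-0.0207,0.0435,0],0],[[-0.0207,0.0435,0],0],[[-0.0207,0.0435,0],0]])

```text
t: 11.4
tool_pos: [0.4976, 0.176, 0.2424]
tool_rot: [0.221, -3.132, 0.001]
contact_force: [0.9, -0.7, -1.1]
opening: 0.0478
grip_force: 26.2
```

drive_tool(rows=[[[0,0,0],0.088],[[0,0,0],0.087],[[0,0,0],0],[[0,0,0],0]])

```text
t: 11.8
tool_pos: [0.4977, 0.1738, 0.2427]
tool_rot: [-0.052, -3.139, 0.001]
contact_force: [0.3, 0.1, -0.0]
opening: 0.0476
grip_force: 26.3
```

Run:
```python
from h import *
w=vision.get_image("top");cv2.imwrite("pics/t4.png",cv2.convertScaleAbs(cv2.resize(w["image"][100:300,150:330],None,fx=3,fy=3),alpha=1.8));np.save("t4.npy",w)
o=ctrl.get_obs();print(o["t"],o["tool_pos"],o["opening"],move(o,[.618,.170,.0885],88))
```

```text
11.85 [0.49780391 0.17368292 0.2429654 ] 0.04750589714397518 (array([-0.1204,  0.0004,  0.1543]), 0.001)
```

View pics/t4.png

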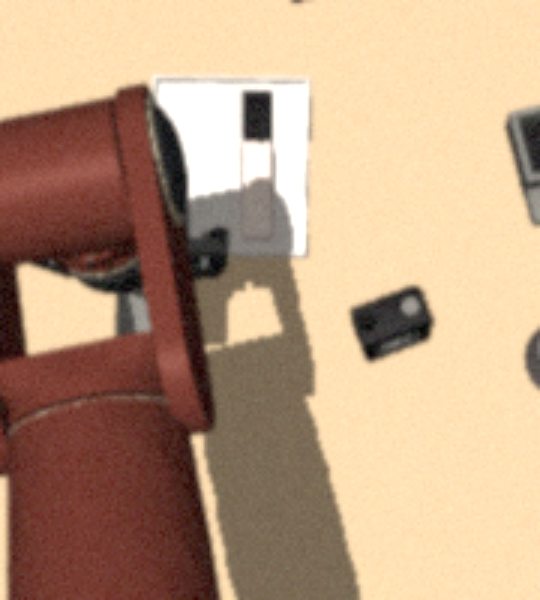

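The marker lies flat in the tray, centred near (258,165) of the crop, and the left two thirds of the tray is free. I'll place the eraser there.

drive_tool(rows=[[[-0.03,0,0],0],[[-0.03,0,0],0],[[-0.03,0,0.03],0],[[-0.03,0,0.03],0],[[0,0.001,0.03],0],[[0,0,0.03],0],[[0,0,0.02],0],[[0,0,0.009],0],[[0,0,0.003],0],[[0,0,0],0]])

```text
t: 12.85
tool_pos: [0.6185, 0.1707, 0.0923]
tool_rot: [0.055, 3.14, 0.0]
contact_force: [0.6, 0.0, -0.2]
opening: 0.0477
grip_force: 26.3
```

drive_tool(rows=[[[0,0,0.001],0],[[0,0,0],0],[[0,0,0],0]])

```text
t: 13.15
tool_pos: [0.6187, 0.171, 0.0918]
tool_rot: [0.054, 3.139, 0.0]
contact_force: [-0.2, -1.0, -1.0]
opening: 0.0476
grip_force: 26.3
```

drive_tool(rows=[[[0,0,0.0025],0],[[0,0,0.001],0],[[0,0,0],0],[[0,0,0],0]])

```text
t: 13.55
tool_pos: [0.6186, 0.171, 0.0883]
tool_rot: [0.054, 3.141, -0.0]
contact_force: [-2.1, -0.6, 6.0]
opening: 0.0478
grip_force: 26.8
```

drive_tool(rows=[[[0,0,0],0],[[0,0,0],0],[[0,0,0],0],[[0,0,0],0]], jaw=0.3)

```text
t: 13.95
tool_pos: [0.618, 0.1708, 0.0868]
tool_rot: [-0.055, -3.141, 0.0]
contact_force: [-0.0, 0.3, 0.1]
opening: 0.0598
grip_force: 0.0
```

drive_tool(rows=[[[0,0,-0.01],0],[[0,0,-0.03],0],[[0,0,-0.04],0],[[0,0,-0.04],0],[[0,0,-0.04],0],[[0,0,-0.04],0],[[0,0,0],0]])

```text
t: 14.65
tool_pos: [0.6209, 0.1713, 0.2969]
tool_rot: [0.054, 3.127, 0.004]
contact_force: [0.4, -0.0, 0.7]
opening: 0.0594
grip_force: 0.0
```

Run:
```python
from h import *
o=ctrl.get_obs();print(o["t"],o["tool_pos"],o["opening"],move(o,[.478,.002,.29],107),move(o,[.478,.002,.29],17))
```

```text
14.65 [0.62094567 0.17133503 0.29688829] 0.05937515843349508 (array([ 0.1371, -0.1742,  0.0044]), -0.331) (array([ 0.1371, -0.1742,  0.0044]), 1.239)
```

drive_tool(rows=[[[0.0274,-0.0348,0],0],[[0.0274,-0.0348,0],0],[[0.0274,-0.0348,0],0],[[0.0274,-0.0348,0],0],[[0.0274,-0.0348,0],0],[[0,0,0],-0.11],[[0,0,0],-0.11],[[0,0,0],-0.11],[[0,0,0],0],[[0,0,0],0]], jaw=0)

```text
t: 15.65
tool_pos: [0.4751, 0.0017, 0.2872]
tool_rot: [-0.458, 3.108, 0.0]
contact_force: [-0.5, -0.0, 0.3]
opening: 0.0853
grip_force: 0.0
```

Run:
```python
from h import *
w=vision.get_image("wrist");cv2.imwrite("pics/w5.png",w["image"]);np.save("w5.npy",w)
o=ctrl.get_obs();print(o["t"],o["tool_pos"],o["opening"],move(o,[.478,.002,.15],107))
```

```text
15.7 [0.47513906 0.00177823 0.28716295] 0.0854702047691081 (array([-0.0028, -0.0006,  0.1372]), -0.003)
```

View pics/w5.png

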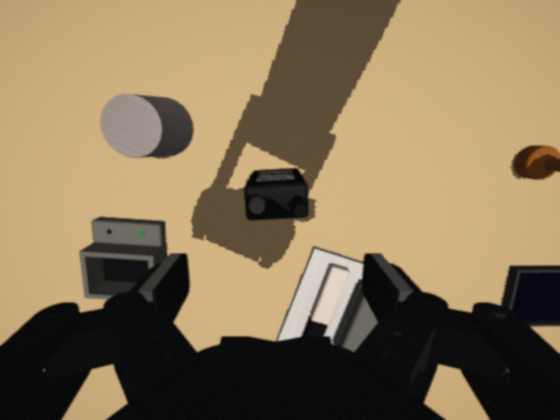

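The radio's top face has corners (245,188), (306,185), (308,217) and (247,219), square to the jaws. The charger rim's near edge runs (81,249) to (165,247), its left side goes down to (85,298), and the cup top is at (131,125).

Run:
```python
from h import *
d=np.load("w5.npy",allow_pickle=True).item()
print("radio",quad(cast(d,[(245,188),(306,185),(308,217),(247,219)],.105)))
print("ch rim",quad(cast(d,[(81,249),(165,247)],.045)),quad(cast(d,[(81,249),(85,298)],.045)))
print("cup",cast(d,[(131,125)],.085),"ink",quad(cast(d,[(513,266),(506,324)],.014)))
```

```text
radio (array([471.8,   0.9]), array([54., 30., 56., 29.]), array([ 109.7,   22. ,  -71.2, -161.1]))
ch rim (array([ 590.3, -149.9]), array([98., 98.]), array([108.3, -71.7])) (array([ 637.8, -190.4]), array([65., 65.]), array([  11., -169.]))
cup [[ 0.44548695 -0.14480328  0.085     ]] ink (array([526.7, 344.4]), array([88., 88.]), array([  22.9, -157.1]))
```

drive_tool(rows=[[[0.001,-0.001,0.04],-0.03],[[0,0,0.04],0],[[0,0,0.035],0],[[0,0,0.015],0],[[0,0,0.008],0],[[0,0,0.002],0],[[0,0,0],0]])

```text
t: 16.4
tool_pos: [0.4751, 0.0004, 0.148]
tool_rot: [-0.508, 3.099, -0.001]
contact_force: [0.2, -0.2, 0.2]
opening: 0.0851
grip_force: 0.0
```

drive_tool(rows=[[[0,0,0],0],[[0,0,0],0],[[0,0,0],0],[[0,0,0],0],[[0,0,0],0],[[0,0,0],0],[[0,0,0],0],[[0,0,0],0]], jaw=1, grip_force=40)

```text
t: 17.2
tool_pos: [0.4755, 0.0006, 0.149]
tool_rot: [-0.508, 3.098, -0.0]
contact_force: [-0.5, 2.3, 6.2]
opening: 0.0576
grip_force: 42.9
```

drive_tool(rows=[[[0,0,-0.01],0],[[0,0,-0.03],0],[[0,0,-0.03],0],[[0,0,-0.03],0],[[0,0,-0.02],0],[[0,0,0],0]])

```text
t: 17.8
tool_pos: [0.4759, 0.0001, 0.2709]
tool_rot: [-0.507, 3.094, -0.004]
contact_force: [0.5, -0.6, -3.0]
opening: 0.0574
grip_force: 43.5
```

Run:
```python
from h import *
L=[("pics/top0.png",310,120),("pics/scene0.png",172,233),("pics/w5.png",70,205)]
im=[]
for f,x,y in L:
    c=cv2.imread(f)[y:y+(60 if 'w5' not in f else 120),x:x+(60 if 'w5' not in f else 120)]
    im.append(cv2.convertScaleAbs(cv2.resize(c,(266,266),interpolation=cv2.INTER_CUBIC),alpha=2))
cv2.imwrite("pics/ch.png",np.hstack(im))
o=ctrl.get_obs();print(o["t"],o["tool_pos"],o["opening"])
```

```text
17.8 [4.75852285e-01 1.43227653e-04 2.70921397e-01] 0.05741959007426144
```

View pics/ch.png

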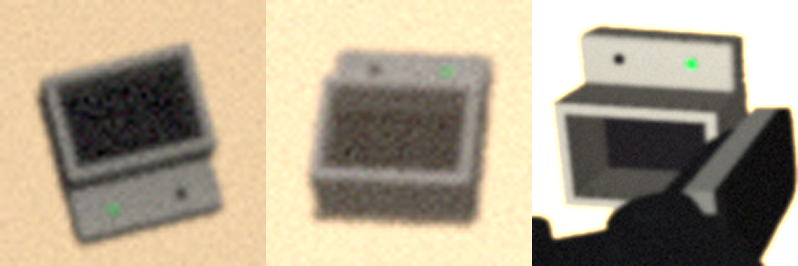

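The charger rim is clear in all three crops, so I'll compute its centre from each.

Run:
```python
from h import *
k=60/266
T=vision.get_image("top");S=vision.get_image("scene");W=np.load("w5.npy",allow_pickle=True).item()
g=lambda L,x,y,k:[(a*k+x+k/2-.5,b*k+y+k/2-.5) for a,b in L]
print(quad(cast(T,g([(40,80),(188,45),(214,145),(70,182)],310,120,k),.045)))
print(quad(cast(S,g([(60,80),(212,85),(204,182),(49,178)],172,233,k),.045)))
P=cast(W,g([(186,113),(27,103),(36,204)],70,205,2*k),.045);print(quad(P),(P[0]+P[2])/2)
o=ctrl.get_obs()
for y in (105,): print(move(o,[.629,-.150,.271],y))
```

```text
(array([ 629.6, -147.6]), array([86., 60., 84., 61.]), array([ -77.6, -168.2,  103.4,   14.1]))
(array([ 629.5, -147.5]), array([82., 58., 82., 58.]), array([ 103. ,   14.4,  -76.5, -165.2]))
(array([ 621.8, -164.1]), array([ 83.,  61., 104.]), array([-77.1,  11.4, 138.4])) [ 0.62862129 -0.14854178  0.045     ]
(array([-0.0987, -0.192 , -0.0045]), 0.063)
```

drive_tool(rows=[[[-0.0165,-0.0318,0],0],[[-0.0165,-0.0318,0],0],[[-0.0165,-0.0318,0],0],[[-0.0165,-0.0318,0],0],[[-0.0165,-0.0318,0],0],[[-0.0165,-0.0318,0],0],[[0,0,0],0.095],[[0,0,0],0],[[0,0,0],0]])

```text
t: 18.8
tool_pos: [0.6283, -0.1483, 0.2647]
tool_rot: [0.363, -3.117, -0.003]
contact_force: [-0.5, 0.1, -2.6]
opening: 0.0571
grip_force: 43.2
```

Run:
```python
from h import *
o=ctrl.get_obs();print(o["t"],o["tool_pos"],move(o,[.6305,-.1475,.162],103.2))
```

```text
18.8 [ 0.62831889 -0.14827502  0.26467789] (array([-0.0027,  0.    ,  0.1027]), 0.002)
```

drive_tool(rows=[[[-0.0025,0,0.02],0],[[0,0,0.03],0],[[0,0,0.02],0],[[0,0,0.01],0],[[0,0,0.01],0],[[0,0,0.004],0],[[0,0,0],0],[[0,0,0],0]])

```text
t: 19.6
tool_pos: [0.6323, -0.1483, 0.1744]
tool_rot: [-0.361, 3.119, -0.001]
contact_force: [-0.0, 1.0, -2.2]
opening: 0.0569
grip_force: 43.3
```

drive_tool(rows=[[[0,0,0.003],0],[[0,0,0.002],0],[[0,0,0.001],0],[[0,0,0],0],[[0,0,0],0]])

```text
t: 20.1
tool_pos: [0.6317, -0.1482, 0.1671]
tool_rot: [0.361, -3.121, -0.0]
contact_force: [-0.2, 0.8, -2.4]
opening: 0.0574
grip_force: 43.3
```

drive_tool(rows=[[[0,0,0.003],0],[[0,0,0.002],0],[[0,0,0],0],[[0,0,0],0]])

```text
t: 20.5
tool_pos: [0.6317, -0.1481, 0.162]
tool_rot: [0.361, -3.121, -0.0]
contact_force: [0.1, 0.2, -2.7]
opening: 0.0577
grip_force: 43.3
```

drive_tool(rows=[[[0,0,0.0015],0],[[0,0,0.0005],0],[[0,0,0],0],[[0,0,0],0]])

```text
t: 20.9
tool_pos: [0.6322, -0.1482, 0.1611]
tool_rot: [-0.361, 3.12, -0.001]
contact_force: [-1.3, 1.0, 1.6]
opening: 0.0575
grip_force: 43.6
```

drive_tool(rows=[[[0,0,0],0],[[0,0,0],0],[[0,0,0],0],[[0,0,0],0],[[0,0,0],0],[[0,0,0],0]], jaw=0.1)

```text
t: 21.5
tool_pos: [0.6317, -0.1481, 0.1602]
tool_rot: [0.361, -3.121, -0.0]
contact_force: [0.0, 0.6, -0.3]
opening: 0.0767
grip_force: 0.0
```

drive_tool(rows=[[[0,0,-0.01],0],[[0,0,-0.02],0],[[0,0,-0.03],0],[[0,0,-0.04],0],[[0,0,-0.02],0],[[0,0,0],0]])

```text
t: 22.1
tool_pos: [0.6336, -0.1487, 0.2865]
tool_rot: [-0.36, 3.112, -0.007]
contact_force: [0.6, -0.0, 0.2]
opening: 0.0769
grip_force: 0.0
```

Run:
```python
from h import *
o=ctrl.get_obs();print(o["t"],o["tool_pos"],move(o,[.358,.289,.29],90),o["q"])
```

```text
22.1 [ 0.6335819  -0.14872016  0.28646488] (array([ 0.1683,  0.489 , -0.0075]), 0.23) [-3.44817398e-01  1.18735745e-01  1.57209137e+00  1.65224374e-06
  1.44111725e+00 -2.14591127e+00]
```

drive_tool(rows=[[[0.0153,0.0445,0],0],[[0.0153,0.0445,0],0],[[0.0153,0.0445,0],0],[[0.0153,0.0445,0],0],[[0.0153,0.0445,0],0],[[0.0153,0.0445,0],0],[[0.0153,0.0445,0],0],[[0.0153,0.0445,0],0],[[0.0153,0.0445,0],0],[[0.0153,0.0445,0],0]], jaw=0)

```text
t: 23.1
tool_pos: [0.3795, 0.2513, 0.2792]
tool_rot: [0.36, -3.12, 0.0]
contact_force: [0.3, 0.7, 0.1]
opening: 0.0853
grip_force: 0.0
```

drive_tool(rows=[[[0.0153,0.0445,0],0.11],[[0,0,0],0.12],[[0,0,0],0],[[0,0,0],0]])

```text
t: 23.5
tool_pos: [0.356, 0.2897, 0.2794]
tool_rot: [0.004, -3.141, 0.001]
contact_force: [-0.3, -1.0, 0.2]
opening: 0.0851
grip_force: 0.0
```

Run:
```python
from h import *
w=vision.get_image("wrist");np.save("w6.npy",w)
t=vision.get_image("top");np.save("t6.npy",t)
a=cv2.resize(w["image"],(480,360));b=cv2.resize(t["image"][100:250,180:380],(320,240))
b=cv2.convertScaleAbs(b,alpha=1.8);c=np.zeros((360,800,3),np.uint8);c[:,:480]=a;c[:240,480:]=b
cv2.imwrite("pics/w6.png",c)
o=ctrl.get_obs();print(o["t"],o["tool_pos"],o["opening"],move(o,[.358,.289,.117],90))
```

```text
23.6 [0.35655074 0.28929781 0.2797095 ] 0.08541087931537333 (array([-0.0016, -0.0002,  0.1627]), 0.0)
```

View pics/w6.png

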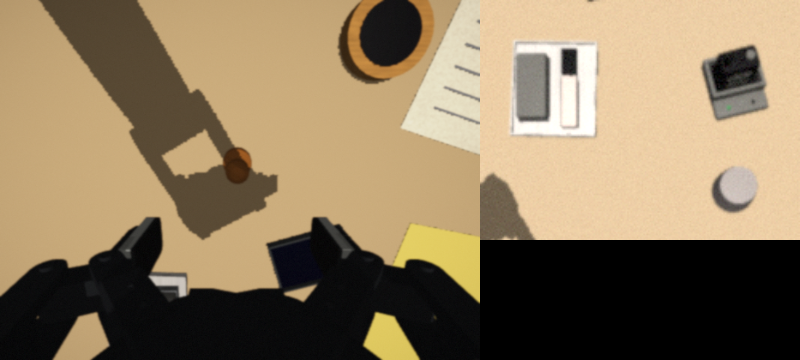

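The marker and eraser lie side by side in the tray, and the radio is in the charger. The stamp's knob is at about (276,198) in the full frame, and the ink pad's near corner is at (311,284).

Run:
```python
from h import *
d=np.load("w6.npy",allow_pickle=True).item()
im=d["image"][140:260,220:330]; h=cv2.cvtColor(im,cv2.COLOR_BGR2HSV)
m=((h[...,1]>165)).astype(np.uint8);m=cv2.morphologyEx(m,cv2.MORPH_OPEN,np.ones((3,3)))
n,l,s,c=cv2.connectedComponentsWithStats(m);print(s,c)
print(cast(d,[(276.5,200)],.065),cast(d,[(276.5,196)],.072))
print("ink",cast(d,[(267*560/480,243*560/480),(284*560/480,291*560/480)],.014))
```

```text
[[    0     0   110   120 12186]
 [   41    33    32    41  1014]] [[54.33981618 60.10684392]
 [56.42504931 52.20710059]]
[[0.35820675 0.28982004 0.065     ]] [[0.3524621  0.28978094 0.072     ]]
ink [[0.48165122 0.33580496 0.014     ]
 [0.56735925 0.3661496  0.014     ]]
```

drive_tool(rows=[[[-0.001,0,0.04],0],[[0,0,0.04],0],[[0,0,0.04],0],[[0,0,0.027],0],[[0,0,0.01],0],[[0,0,0.005],0],[[0,0,0],0]])

```text
t: 24.3
tool_pos: [0.3579, 0.29, 0.1188]
tool_rot: [0.001, 3.141, 0.001]
contact_force: [0.3, 0.0, 0.0]
opening: 0.0854
grip_force: 0.0
```

drive_tool(rows=[[[0,0,0],0],[[0,0,0],0],[[0,0,0],0],[[0,0,0],0],[[0,0,0],0],[[0,0,0],0],[[0,0,0],0],[[0,0,0],0],[[0,0,0],0],[[0,0,0],0]], jaw=1, grip_force=25)

```text
t: 25.3
tool_pos: [0.3576, 0.2904, 0.1189]
tool_rot: [-0.0, 3.141, 0.001]
contact_force: [0.2, -0.1, 5.5]
opening: 0.0268
grip_force: 24.8
```

drive_tool(rows=[[[0,0,-0.01],0],[[0,0,-0.03],0],[[0,0,-0.03],0],[[0,0,-0.03],0],[[0,0,0],0]])

```text
t: 25.8
tool_pos: [0.359, 0.2911, 0.2231]
tool_rot: [-0.0, 3.134, 0.006]
contact_force: [1.3, 0.5, -0.0]
opening: 0.0267
grip_force: 24.9
```

Run:
```python
from h import *
w=vision.get_image("wrist");cv2.imwrite("pics/w7.png",w["image"]);np.save("w7.npy",w)
o=ctrl.get_obs();print(o["t"],o["tool_pos"],o["opening"],move(o,[.513,.400,.21],106))
```

```text
25.85 [0.35803258 0.29049743 0.22055045] 0.02684660454415554 (array([-0.155 ,  0.1094,  0.0114]), -0.279)
```

View pics/w7.png

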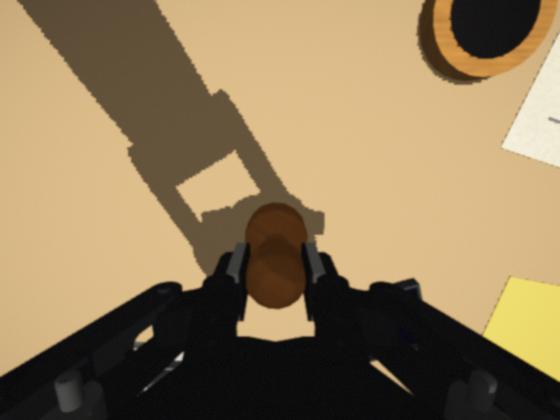

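The stamp is held upright between the pads. Next I'll move it over the ink pad.

drive_tool(rows=[[[-0.031,0.022,0],0],[[-0.031,0.022,0],0],[[-0.031,0.022,0],0],[[-0.031,0.022,0],0],[[-0.031,0.022,0],0],[[0,0,0.03],0],[[0,0,0.03],0],[[0,0,0.015],0],[[0,0,0],0],[[0,0,0],0]])

```text
t: 26.85
tool_pos: [0.5119, 0.3999, 0.143]
tool_rot: [0.0, -3.141, 0.001]
contact_force: [0.3, 1.3, 0.3]
opening: 0.0268
grip_force: 25.0
```

Run:
```python
from h import *
o=ctrl.get_obs();print(o["t"],o["tool_pos"],o["opening"],move(o,[.513,.401,.125]))
S=vision.get_image("scene");cv2.imwrite("pics/s8.png",cv2.convertScaleAbs(cv2.resize(S["image"][200:340,350:520],None,fx=4,fy=4),alpha=1.8))
```

```text
26.85 [0.51188761 0.39990654 0.14295425] 0.026790025526852352 (array([-0.0011,  0.0011,  0.018 ]), 0.0)
```

View pics/s8.png

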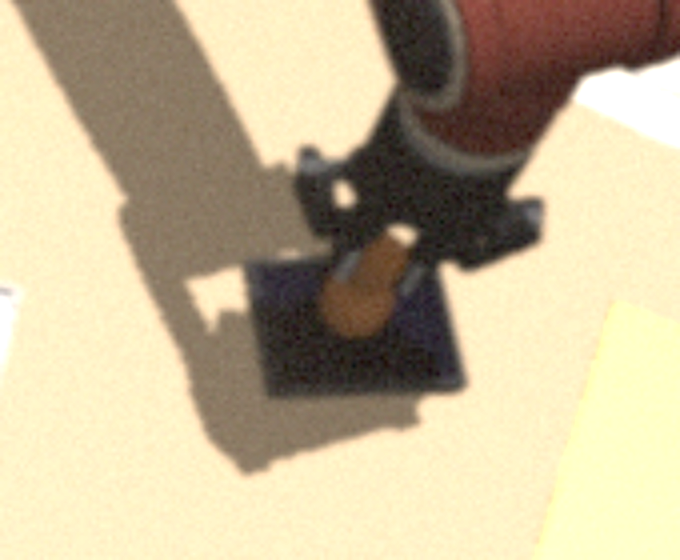

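The stamp's foot at (358,300) is over the middle of the pad (352,325) and still about 20 mm up, so I'll lower it.

drive_tool(rows=[[[-0.001,0.001,0.01],0],[[0,0,0.005],0],[[0,0,0.002],0],[[0,0,0],0],[[0,0,0],0]])

```text
t: 27.4
tool_pos: [0.5132, 0.4011, 0.1263]
tool_rot: [-0.0, 3.141, 0.0]
contact_force: [-0.1, 0.6, -0.6]
opening: 0.0267
grip_force: 24.9
```

drive_tool(rows=[[[0,0,0.0015],0],[[0,0,0],0],[[0,0,0],0]])

```text
t: 27.7
tool_pos: [0.5134, 0.4012, 0.1251]
tool_rot: [-0.0, 3.141, 0.001]
contact_force: [0.2, 0.4, -0.6]
opening: 0.0272
grip_force: 25.0
```

drive_tool(rows=[[[0,0,0.001],0],[[0,0,0],0],[[0,0,0],0]])

```text
t: 28.0
tool_pos: [0.5137, 0.4014, 0.125]
tool_rot: [-0.0, 3.14, 0.001]
contact_force: [-2.1, -1.0, 5.6]
opening: 0.0269
grip_force: 25.4
```

drive_tool(rows=[[[0,0,0],0],[[0,0,0],0],[[0,0,0],0],[[0,0,0],0],[[0,0,0],0],[[0,0,0],0]], jaw=0.3)

```text
t: 28.6
tool_pos: [0.5131, 0.401, 0.1236]
tool_rot: [0.0, -3.141, 0.0]
contact_force: [-0.5, -0.2, 0.4]
opening: 0.0598
grip_force: 0.0
```

drive_tool(rows=[[[0,0,-0.01],0],[[0,0,-0.03],0],[[0,0,-0.03],0],[[0,0,-0.03],0],[[0,0,-0.03],0],[[0,0,-0.02],0],[[0,0,0],0]])

```text
t: 29.3
tool_pos: [0.5147, 0.402, 0.2794]
tool_rot: [-0.0, 3.134, 0.007]
contact_force: [-0.2, 0.1, 0.8]
opening: 0.0597
grip_force: 0.0
```

Run:
```python
from h import *
o=ctrl.get_obs();print(o["t"],o["tool_pos"],o["opening"],move(o,[.4455,-.1435,.27],95),o["q"])
```

```text
29.3 [0.51466433 0.40204111 0.27935737] 0.059727889023417 (array([ 0.0694, -0.5456,  0.0063]), -0.087) [ 5.49297220e-01  1.29040248e-01  1.57285224e+00 -1.24604513e-05
  1.43086982e+00 -1.02176794e+00]
```

drive_tool(rows=[[[0.0058,-0.0455,0],0],[[0.0058,-0.0455,0],0],[[0.0058,-0.0455,0],0],[[0.0058,-0.0455,0],0],[[0.0058,-0.0455,0],0],[[0.0058,-0.0455,0],0],[[0.0058,-0.0455,0],0],[[0.0058,-0.0455,0],0],[[0.0058,-0.0455,0],0],[[0.0058,-0.0455,0],0]], jaw=0)

```text
t: 30.3
tool_pos: [0.4541, -0.0554, 0.2725]
tool_rot: [0.001, -3.14, -0.001]
contact_force: [0.6, 0.5, 0.6]
opening: 0.0853
grip_force: 0.0
```

drive_tool(rows=[[[0.0058,-0.0455,0],0],[[0.0058,-0.0455,0],0],[[0,0,0],0],[[0,0,0],0],[[0,0,0],0]])

```text
t: 30.8
tool_pos: [0.4435, -0.1441, 0.2728]
tool_rot: [0.002, -3.14, -0.002]
contact_force: [0.4, 0.7, 1.0]
opening: 0.0853
grip_force: 0.0
```

Run:
```python
from h import *
w=vision.get_image("wrist");np.save("w9.npy",w)
t=vision.get_image("top")
a=cv2.resize(w["image"],(480,360));b=cv2.resize(t["image"][100:300,90:350],(320,246))
b=cv2.convertScaleAbs(b,alpha=1.8);c=np.zeros((360,800,3),np.uint8);c[:,:480]=a;c[:246,480:]=b
cv2.imwrite("pics/w9.png",c)
o=ctrl.get_obs();print(o["t"],o["tool_pos"],o["opening"],move(o,[.4455,-.1435,.118],90))
```

```text
30.9 [ 0.44377268 -0.14367504  0.27323096] 0.08535136351642697 (array([-1.800e-03,  1.000e-04,  1.552e-01]), 0.002)
```

View pics/w9.png

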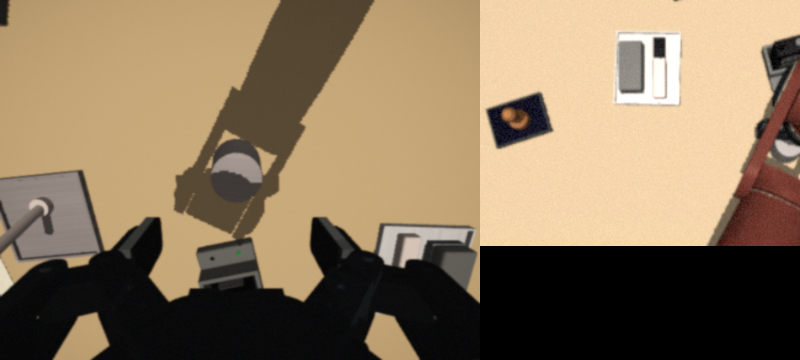

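The stamp stands upright on the ink pad. The cup's top is near (278,207) full-frame, centred between the fingers, and the peg's foot is at (46,242).

Run:
```python
from h import *
d=np.load("w9.npy",allow_pickle=True).item()
print("pegbase",cast(d,[(45.5,241.5)],.004),"cup",cast(d,[(277.5,206)],.085))
k=7/6;print("drip",quad(cast(d,[(80*k,170*k),(103*k,250*k)],.012)))
```

```text
pegbase [[ 0.5129399  -0.43330048  0.004     ]] cup [[ 0.44494923 -0.14276239  0.085     ]]
drip (array([ 517. , -351.8]), array([124., 124.]), array([   6.6, -173.4]))
```

drive_tool(rows=[[[-0.001,0,0.04],0],[[0,0,0.04],0],[[0,0,0.04],0],[[0,0,0.02],0],[[0,0,0.01],0],[[0,0,0.003],0],[[0,0,0],0]])

```text
t: 31.6
tool_pos: [0.4453, -0.1447, 0.1215]
tool_rot: [-0.002, 3.141, -0.001]
contact_force: [0.9, -0.1, 0.2]
opening: 0.0851
grip_force: 0.0
```

drive_tool(rows=[[[0,0,0],0],[[0,0,0],0],[[0,0,0],0],[[0,0,0],0],[[0,0,0],0],[[0,0,0],0],[[0,0,0],0],[[0,0,0],0]], jaw=1, grip_force=45)

```text
t: 32.4
tool_pos: [0.4459, -0.1454, 0.1231]
tool_rot: [-0.0, 3.139, -0.002]
contact_force: [-1.3, 1.5, 6.3]
opening: 0.0573
grip_force: 48.0
```

drive_tool(rows=[[[0,0,-0.01],0],[[0,0,-0.03],0],[[0,0,-0.03],0],[[0,0,-0.03],0],[[0,0,-0.03],0],[[0,0,-0.03],0],[[0,0,0],0]])

```text
t: 33.1
tool_pos: [0.4465, -0.1459, 0.2869]
tool_rot: [-0.0, 3.132, -0.008]
contact_force: [0.7, 0.0, -0.5]
opening: 0.0575
grip_force: 48.3
```

Run:
```python
from h import *
o=ctrl.get_obs();print(o["t"],o["tool_pos"],o["opening"],move(o,[.5287,-.4212,.28],None))
```

```text
33.1 [ 0.44647474 -0.1459398   0.28694899] 0.05745111889320741 (array([-0.0821, -0.2752,  0.0091]), 0.0)
```

drive_tool(rows=[[[-0.0082,-0.0275,0],0],[[-0.0082,-0.0275,0],0],[[-0.0082,-0.0275,0],0],[[-0.0082,-0.0275,0],0],[[-0.0082,-0.0275,0],0],[[-0.0082,-0.0275,0],0],[[-0.0082,-0.0275,0],0],[[-0.0082,-0.0275,0],0],[[-0.0082,-0.0275,0],0],[[-0.0082,-0.0275,0],0]])

```text
t: 34.1
tool_pos: [0.5266, -0.4208, 0.2794]
tool_rot: [0.0, -3.14, -0.002]
contact_force: [0.5, -0.3, -1.2]
opening: 0.0572
grip_force: 48.3
```

drive_tool(rows=[[[0,0,0],0],[[0,0,0],0],[[0,0,0],0]])

```text
t: 34.4
tool_pos: [0.5264, -0.419, 0.28]
tool_rot: [0.001, -3.141, -0.002]
contact_force: [-0.0, 1.2, -1.3]
opening: 0.0575
grip_force: 48.4
```

Run:
```python
from h import *
o=ctrl.get_obs();print(o["t"],o["tool_pos"],move(o,[.5287,-.4212,.28],None))
# independent tip estimate: two-view triangulation of hand-read tip pixels
T=vision.get_image("top");S=vision.get_image("scene")
def P(d):
    f=210/np.tan(np.radians(d["vertical_fov"])/2);K=np.array([[f,0,d["cx"]],[0,f,d["cy"]],[0,0,1]]);return K@np.c_[d["R"],d["t"]]
a=cv2.triangulatePoints(P(T),P(S),np.array([738/2+89.75,128/2+109.75]),np.array([50/2+79.75,100/2+139.75]));print(a[:3,0]/a[3])
# bright (white peg) pixels, first pictures
for n,x0,y0,x1,y1 in(("top",435,160,470,205),("scene",90,180,140,225)):
    g=cv2.imread(f"pics/{n}0.png",0)[y0:y1,x0:x1];y,x=np.where(g>np.percentile(g,97));print(n,sorted(zip((x+x0).tolist(),(y+y0).tolist())))
```

```text
34.4 [ 0.52643224 -0.4190431   0.28000495] (array([-0.0023, -0.0022,  0.    ]), 0.0)
[ 0.53615965 -0.41809373  0.11267801]
top [(443, 190), (443, 191), (443, 192), (443, 193), (444, 190), (444, 191), (444, 192), (444, 193), (444, 194), (445, 193), (445, 194), (445, 195), (446, 194), (446, 195), (446, 196), (447, 194), (447, 195), (447, 196), (448, 194), (448, 195), (448, 196), (449, 194), (449, 195), (449, 196), (450, 193), (450, 194), (450, 195), (450, 196), (451, 192), (451, 193), (451, 194), (451, 195), (452, 191), (452, 192), (452, 193), (452, 194), (458, 173), (458, 174), (459, 172), (459, 173), (459, 174), (459, 175), (460, 173), (460, 174)]
scene [(90, 195), (90, 197), (90, 208), (91, 188), (91, 193), (91, 194), (91, 203), (91, 207), (92, 193), (93, 188), (93, 198), (94, 182), (94, 185), (94, 194), (95, 189), (95, 193), (96, 180), (97, 181), (97, 182), (97, 188), (98, 183), (98, 185), (99, 183), (102, 183), (103, 183), (104, 188), (104, 189), (105, 188), (105, 189), (106, 182), (106, 185), (106, 189), (109, 185), (113, 184), (113, 185), (114, 183), (115, 181), (116, 184), (117, 180), (117, 183), (119, 182), (119, 186), (120, 186), (120, 198), (120, 199), (121, 180), (121, 198), (121, 199), (121, 200), (121, 201), (122, 185), (122, 199), (122, 200), (122, 201), (122, 202), (122, 203), (123, 185), (123, 186), (123, 200), (123, 201), (123, 202), (126, 182), (128, 183), (130, 185), (130, 187), (135, 186), (137, 188)]
```

drive_tool(rows=[[[-0.003,-0.0015,0],0],[[0,0,0.01],0],[[0,0,0.01],0],[[0,0,0.01],0],[[0,0,0.01],0],[[0,0,0],0],[[0,0,0],0]])

```text
t: 35.2
tool_pos: [0.5296, -0.4213, 0.2399]
tool_rot: [0.0, -3.141, -0.001]
contact_force: [-0.2, 1.1, -0.9]
opening: 0.0576
grip_force: 48.4
```

drive_tool(rows=[[[0,0,0.008],0],[[0,0,0.008],0],[[0,0,0.008],0],[[0,0,0.008],0],[[0,0,0.006],0],[[0,0,0],0],[[0,0,0],0]])

```text
t: 35.9
tool_pos: [0.5297, -0.4214, 0.2025]
tool_rot: [0.0, -3.141, -0.0]
contact_force: [0.4, -0.4, -0.3]
opening: 0.0579
grip_force: 48.4
```

drive_tool(rows=[[[0,0,0.008],0],[[0,0,0.008],0],[[0,0,0.008],0],[[0,0,0.006],0],[[0,0,0.004],0],[[0,0,0],0],[[0,0,0],0]])

```text
t: 36.6
tool_pos: [0.5298, -0.4215, 0.1687]
tool_rot: [-0.0, 3.141, -0.0]
contact_force: [-0.2, 0.6, -0.2]
opening: 0.0575
grip_force: 48.4
```

drive_tool(rows=[[[-0.003,0.001,0.002],0],[[0,0,0.002],0],[[0,0,0.001],0],[[0,0,0],0],[[0,0,0],0]])

```text
t: 37.1
tool_pos: [0.5327, -0.4204, 0.1637]
tool_rot: [0.0, -3.142, -0.0]
contact_force: [-0.5, -0.6, -1.0]
opening: 0.0576
grip_force: 48.4
```

drive_tool(rows=[[[0,0,0.002],0],[[0,0,0.001],0],[[0,0,0.001],0],[[0,0,0],0],[[0,0,0],0]])

```text
t: 37.6
tool_pos: [0.5327, -0.4204, 0.1596]
tool_rot: [0.0, -3.141, -0.0]
contact_force: [0.2, 0.0, -1.8]
opening: 0.0575
grip_force: 48.4
```

drive_tool(rows=[[[0,0,0.001],0],[[0,0,0],0],[[0,0,0],0]])

```text
t: 37.9
tool_pos: [0.5327, -0.4204, 0.1587]
tool_rot: [0.0, -3.142, -0.0]
contact_force: [-0.9, -0.4, -1.3]
opening: 0.0577
grip_force: 48.4
```

drive_tool(rows=[[[0,0,0.001],0],[[0,0,0],0],[[0,0,0],0]])

```text
t: 38.2
tool_pos: [0.5329, -0.4205, 0.1581]
tool_rot: [-0.0, 3.141, -0.001]
contact_force: [-1.4, 0.6, 1.2]
opening: 0.0573
grip_force: 48.6
```

Contact begins at the expected height. I'll settle it slightly more and release gently.

drive_tool(rows=[[[0,0,0.0005],0],[[0,0,0],0],[[0,0,0],0]])

```text
t: 38.5
tool_pos: [0.533, -0.4205, 0.1579]
tool_rot: [-0.0, 3.141, -0.001]
contact_force: [-1.9, 1.8, 6.0]
opening: 0.0575
grip_force: 49.0
```

drive_tool(rows=[[[0,0,0],0],[[0,0,0],0],[[0,0,0],0],[[0,0,0],0],[[0,0,0],0],[[0,0,0],0]], jaw=0)

```text
t: 39.1
tool_pos: [0.5327, -0.4204, 0.1571]
tool_rot: [0.0, -3.142, -0.0]
contact_force: [0.4, 0.6, 0.5]
opening: 0.0856
grip_force: 0.0
```

drive_tool(rows=[[[0,0,-0.005],0],[[0,0,-0.01],0],[[0,0,-0.02],0],[[0,0,-0.03],0],[[0,0,-0.03],0],[[0,0,-0.03],0],[[0,0,0],0]])

```text
t: 39.8
tool_pos: [0.5344, -0.422, 0.2902]
tool_rot: [-0.0, 3.133, -0.013]
contact_force: [0.2, -0.1, -0.2]
opening: 0.0852
grip_force: 0.0
```

drive_tool(rows=[[[0.04,0.02,0],0],[[0.04,0.02,0],0],[[0.04,0.02,0],0],[[0.04,0.02,0],0],[[0,0,0],0],[[0,0,0],0],[[0,0,0],0],[[0,0,0],0],[[0,0,0],0],[[0,0,0],0]])

```text
t: 40.8
tool_pos: [0.3733, -0.3408, 0.2822]
tool_rot: [0.001, -3.141, -0.0]
contact_force: [0.2, -0.2, -0.3]
opening: 0.0855
grip_force: 0.0
```

Run:
```python
from h import *
print(ctrl.get_obs()["t"],ctrl.get_obs()["tool_pos"])
# cup's grey top face: low-saturation, bright blob near the peg, in top and scene
for n,z in(("top",.1205),("scene",.1205)):
    d=vision.get_image(n);f=210/np.tan(np.radians(d["vertical_fov"])/2)
    X=np.array(d["R"])@[.533,-.42,.1205]+d["t"];u,v=X[:2]/X[2]*f+[d["cx"],d["cy"]]
    a=cv2.imread(f"pics/{n}0.png").astype(int);b=d["image"].astype(int)
    m=(np.abs(a-b).sum(2)>45).astype(np.uint8);k=np.zeros_like(m);cv2.circle(k,(int(u),int(v)),45,1,-1);m*=k
    m=cv2.morphologyEx(m,cv2.MORPH_OPEN,np.ones((3,3)));nn,l,s,c=cv2.connectedComponentsWithStats(m);print(n,"expected",u,v,s[1:].tolist(),np.round(c[1:],1).tolist())
    g=cv2.cvtColor(d["image"],cv2.COLOR_BGR2GRAY)[int(v)-24:int(v)+36:3,int(u)-33:int(u)+34:3];print(g)
```

```text
40.8 [ 0.37327182 -0.34077821  0.28215698]
top expected 461.2279559640591 174.24507212177352 [[421, 130, 85, 89, 3047], [438, 135, 5, 4, 19], [472, 156, 3, 3, 9], [427, 159, 5, 3, 15], [431, 165, 21, 28, 338], [452, 173, 9, 10, 65], [472, 181, 3, 4, 12], [449, 184, 11, 8, 63], [472, 188, 3, 3, 9], [461, 190, 3, 3, 9], [446, 194, 9, 4, 34], [443, 199, 5, 3, 15], [441, 212, 6, 4, 21]] [[475.5, 169.9], [440.1, 136.6], [473.0, 157.0], [429.0, 160.0], [439.8, 178.1], [455.4, 177.7], [473.0, 182.5], [453.6, 187.5], [473.0, 189.0], [462.0, 191.0], [450.0, 195.4], [445.0, 200.0], [443.6, 213.3]]
[[122 122 125 122 123 123 124 124 124 126 124 123 125 124 124 125 125 167
  166 163 160 151 120]
 [124 123 124 123 124 124 124 128 124 123 122 123 125 125 123 123 125 167
  166 164 158 156 164]
 [125 121 125 123 123 122 124 123 124 124 122 123 122 123 122 125 121 159
  164 163 163 163 164]
 [124 124 125 124 122 118 114 109 104  95  90  96  83 118 123 120 123 143
  167 164 165 164 158]
 [101 100  85  91  91  96  94  98  97  96 100 102  93 114 124 122 124 129
  164 164 164 153 140]
 [102 102 104 106 10
[... 2850 characters left out ...]
 84 110 112 110 109]
 [172 175 172 168 133 130 134 133 125  59  49  49  55  58  56  59  52  59
   60 102 111 110 109]
 [171 175 176 161 132 133 135 137 106  78  54  55  56  56  61  59  59  59
   58  90 114 112 110]
 [175 174 175 141 134 131 131 130  88 107  65  51  53  50  60  61  60  58
   56  86 109 114 113]
 [174 179 172 127 135 132 132 118  88 108  84  56  56  55  57  56  56  59
   57  63 108 111 112]
 [175 177 163 132 132 132 131  94 107 109 102  61  53  58  59  60  61  58
   60  58 102 111 108]
 [173 176 148 132 131 131 122  81 108 104  97  59  55  55  55  51  61  55
   61  64 107 111 109]
 [172 175 132 128 132 130 104 102 111 110 106  54  60  49  56  54  56  60
   55  79 107 111 110]]
```

The cup's top shows at about (461,174) in the top view and (106,187) in the scene view. Those match the expected seated positions, and nothing is touched by the robot, so I'm handing in.

```bash
python3 -c "
from station import ctrl
print(ctrl.finish_job())"
```

```text
the job is handed in; nothing more can be done
None
```

All five things are where you asked: marker and eraser side by side in the tray, radio in its charger, stamp upright on the ink pad, cup mouth down on the peg's tip. I handed the job in at about 41 s; the cup's seating was confirmed from camera pixel values and contact force, because I had used all 14 picture views by then.

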